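# Unclip the soap tins and stack them on the bath crate

### The job

Two closed soap tins are clipped on the low rail, each held by a sprung catch. Lift the wider tin straight up off the rail and set it down gently on the large tin that stands on the crate, then unclip the narrower tin and set it gently on top, so that the three form one column, each tin level, centred on the one below and with its sides in line with it. Leave the large tin and all the other things where they are, and let go of the tins at the end.

Things in the scene. Friction and masses are not known exactly. Their poses are not given: they have to be found in the camera images.
- tin_wide: Closed steel soap tin, the wider of the two on the rail: 76 (x) x 64 (y) x 51 mm high, 0.15 to 0.31 kg. Height includes two dark clip feet under it, 15 mm high, 36 mm long (y), 48 mm over their outsides (x), on which it stands. Origin: centre of the underside of the feet. Starts clipped on the rail, its y along the rail; its two y sides are free to grip from above, and it needs a firm grip (30 N or more) to come off.
- tin_narrow: Closed steel soap tin, the narrower of the two on the rail: 76 (x) x 48 (y) x 47 mm high, 0.11 to 0.23 kg. Height includes two dark clip feet under it, 15 mm high, 36 mm long (y), 48 mm over their outsides (x), on which it stands. Origin: centre of the underside of the feet. Starts clipped on the rail, its y along the rail; its two y sides are free to grip from above, and it needs a firm grip (30 N or more) to come off.
- tin_large: Closed steel soap tin, the largest, 84 (x) x 70 (y) x 54 mm high, 0.35 kg, standing loose on the crate's top: the foot of the column. Its top is flat and clear. Height includes two dark clip feet under it, 15 mm high, 36 mm long (y), 48 mm over their outsides (x), on which it stands. Origin: centre of the underside of the feet. 
- catch_left_near (a joint): One sprung white roller of the clip at the rail's y = +65 mm place, on its -x side: the beads at the foot of the tin's clip feet sit below the rollers. Value: m pushed in, 0 at rest, at most 0.006. Lifting the tin pushes the rollers in by itself: together they resist the first 5 mm of lift with up to about 12 N besides the weight, then snap free. Needs no touch.
- catch_right_near (a joint): One sprung white roller of the clip at the rail's y = -65 mm place, on its -x side: the beads at the foot of the tin's clip feet sit below the rollers. Value: m pushed in, 0 at rest, at most 0.006. Lifting the tin pushes the rollers in by itself: together they resist the first 5 mm of lift with up to about 12 N besides the weight, then snap free. Needs no touch.
- rail: Low rail on a wooden foot 90 x 320 mm (fixed): bar 290 mm long along its y, 31 mm wide, top 50 mm above the table. Origin: on the table under its middle. The tins straddle it at y = +65 and -65 mm (which is where varies), feet 35 mm and box undersides 50 mm above the table, between small stops against sliding. They come off only straight up: 20 mm or more before any sideways motion.
- crate: Wooden crate turned on its side (fixed), 230 (x) x 320 (y) x 130 mm high, top a flat closed board, open side to its +x. Origin: on the table under its centre.
- lota: Bystander: copper-toned round water pot, 100 mm across, 105 mm high. Origin: at its underside.
- soap_bowl: Bystander: red ceramic bowl, 110 mm across, 40 mm high. Origin: at its underside.
- mug: Bystander: steel mug with a handle at its +y, 76 mm across, 85 mm high. Origin: at its underside.
- comb: Bystander: wide black plastic comb, 170 x 44 mm, 6 mm thick, lying on the crate's top beside the large tin. Origin: at its underside.
- tumbler: Bystander: steel cup, 68 mm across, 95 mm high, standing inside the crate. Origin: at its underside.
- jar: Bystander: amber glass jar with steel cap, 60 mm across, 70 mm high. Origin: at its underside.
- brush: Bystander: brush, 180 mm long, lying on the table. Origin: at its underside.
Things that resemble listed ones, but are neither listed nor needed, are in the scene too. Leave any blue or green look-alike of the tin_wide alone.

How it is judged:
By the outcome, as a careful person would: the job done as asked, in the order asked, and still so for the second after the job is handed in, with the robot touching nothing.
It also fails if it takes over 64 s, if anything falls off the work surface, if the arm or the gripper's body presses on something with over 40 N, if the wrist force passes 120 N, or if a joint passes its speed limit or range.

### The arm

A 6-joint arm with a two-finger parallel gripper is mounted at the origin on the work surface. World frame = base frame: x ahead of the robot, y to its left, z up, the work surface at z = 0. Lengths are in m, angles in degrees, forces in N, time in s.
With the tool pointing down it reaches from about 0.25 to 0.725 m from the base axis. Payload 9.7 kg.
Tool frame: the origin (TCP) lies at the very end of the fingers, on their centre line; the grasp point (between the pads) lies 19 mm behind it (bot.hold_point_z is the distance from the TCP to the grasp point, in m); z points along the fingers, y is the line along which they close (so a half turn about z gives the same grasp; the last joint's range is limited). The gripper opens to 85 mm and grips with 20 to 120 N. Pads are 22 mm wide; open, the fingers measure 114 mm over their backs; the gripper's body (76 mm by 85 mm) begins 54 mm behind the grasp point. The pads swing forward as they close: fully open they stand 13 mm farther back than shut.
Start: joints at [-71.161, 4.979, 10.078, 95.1, 0, 90], TCP at [0.178, -0.521, 0.231] pointing down, gripper open.
Joint ranges: [-179.16, 179.16], [-48.56, 103.87], [-65.8, 70.77], [-126.05, 130.52], [-82.76, 87.17], [-180, 180]. Speed limits (degrees/s): [127.2, 127.2, 147.25, 180, 180, 180].

### API

Orientations are given as [roll, pitch, yaw] about the fixed x, y, z axes, in that order (R = Rz(yaw) Ry(pitch) Rx(roll)).
In Python, from workcell import bot gives the robot as it stands.
- The arm moves only by the tool play_rows, never from a script. Its argument "targets" is a list of rows, each an object with "grip": the closure in counts, from 0 (fully open) to 255 (shut); "linear": the shift along the world's x, y, z in cm, a list of three; "delta_rot": the turn, a rotation vector about the world's x, y, z in rad, a list of three. A call has 1 to 10 rows; each row is the pose to reach, as a shift and turn from the pose commanded when the call began; what a row does not reach only later rows make up. A row lasts 1/10 s, in which the tool goes at most 50 mm and 8.59 degrees, less where a joint would pass 70% of its speed; a pose out of reach is approached as far as the arm can. A call with a gripper value outside its range is refused whole. The fingers move at their own pace and stop on an object; "force" is the grip in N (left out, the last holds). Time passes only in rows, so rows that repeat a pose let the fingers close. It gives the time, the measured TCP pose, the force, the opening and the grip force at its end, in the units of the state.
- bot.get_obs(): the state, without advancing time (a new reading comes with each control period).
- bot.camera(name): name is "scene" or "top" or "wrist"; returns a dict with "color" (384x512x3 uint8, red, green, blue), "range_z" (384x512 float32, m along the optical axis (not along the pixel's ray), 0 where there is no reading), "fov_y" (degrees; the focal length in pixels is half the picture's height over the tangent of half this angle, whatever the lens; pixels are square), "cx", "cy" (the principal point, pixels), "dist_coeffs" ([k1, k2, p1, p2, k3] as OpenCV has them; the pictures are not rectified), "world_to_cam" (4x4, takes a point from world to camera coordinates). Camera axes: x right, y up, looking along -z (the intrinsics and any distortion apply to the point x, -y, -z); pixel columns grow to the right and rows downward; lengths in m; the calibration is good to about 2 mm. A picture is of the moment at which its call begins.
- bot.job_done(): hands the job in; it is judged then, once.
Trained networks look in a picture, given as the dict that the camera call returned (one of the last four; its "shot" number tells which), for a name from the list of things; names that differ only in an ending like _2 or _b are one class to them, and where a whole thing is asked for, a point or a joint stands for the part that bears it (a point fixed in the world has none). Each returns a list of dicts, best first, with "conf" (0 to 1); they miss things now and then, are a little off and sometimes report something else, mostly with a low value. They report only what shows in the picture. A call takes as long as a camera call. They do not tell look-alikes from the thing itself.
- bot.search_frame(picture, target): "box" ([left, top, right, bottom] in pixels, round what is visible of it).
- bot.trace(picture, target): "pixels" (384x512 bool, what is visible of it) and "box" ([left, top, right, bottom] in pixels, round what is visible of it).
- bot.pinpoint(picture, target): "pixel" ([column, row] in pixels: a listed point, or the origin of a listed thing).
The state is a dict: "time": time; "q": joint angles; "qd": joint speeds; "joint_efforts": joint torques, N m; "ee_pos": TCP position; "tcp_rot": TCP orientation; "wrist_force": force on the tool from outside, world axes, zero at the start; "torque": the same for the moment, N m; "opening": finger opening in m; "grasp_force": force on a finger pad.
Only numpy, scipy, OpenCV 4.12 (cv2) and the standard library are available. Lean on these libraries where they do the work, as an engineer would, in place of code of your own. Each camera call takes 0.05 s, during which the arm holds its last target. There are 200 camera calls.

## Working session

There is one attempt and no reset: what is moved stays moved. The work goes in short steps, Python scripts to look and compute and a tool call to move; the robot and the scene stay as the last step left them, time stands still between calls to the robot, and variables do not carry over. Pictures are saved under pics/ and viewed, at most 10 in all, crops included, and the job is handed in when it is done.

Besides the shell and the picture viewer there is one more tool, called after ">>>" as name(argument=value, ...), one argument or row to a line, values as JSON. play_rows: Moves the arm, as the interface text tells. Its arguments: {"type":"object","properties":{"targets":{"type":"array","items":{"type":"object","properties":{"grip":{"type":"number"},"linear":{"type":"array","items":{"type":"number"}},"delta_rot":{"type":"array","items":{"type":"number"}}}}},"force":{"type":"number"}},"required":["targets"]}

```bash
mkdir -p pics; cat > h.py <<'E'
import numpy as np, cv2
from workcell import bot
def K(p):
    f=p["color"].shape[0]/2/np.tan(np.radians(p["fov_y"])/2)
    return np.array([[f,0,p["cx"]],[0,f,p["cy"]],[0,0,1]])
def cloud(p):
    h,w=p["range_z"].shape
    u,v=np.meshgrid(np.arange(w),np.arange(h))
    n=cv2.undistortPoints(np.stack([u,v],-1).reshape(-1,1,2).astype(np.float32),K(p),np.array(p["dist_coeffs"],float)).reshape(h,w,2)
    z=p["range_z"]
    c=np.stack([n[...,0]*z,-n[...,1]*z,-z,np.ones_like(z)],-1)
    W=c@np.linalg.inv(p["world_to_cam"]).T
    W[z<=0]=np.nan
    return W[...,:3]
def save(p,n,crop=None,s=1):
    im=p["color"][...,::-1]
    if crop: im=im[crop[1]:crop[3],crop[0]:crop[2]]
    cv2.imwrite(n,cv2.resize(im,None,fx=s,fy=s))
E
python3 - <<'E'
from h import *
a=bot.camera("scene");b=bot.camera("top")
cv2.imwrite("pics/a.png",cv2.resize(np.vstack([a["color"],b["color"]])[...,::-1],(400*1,600)))
save(a,"pics/scene.png",s=1.5);save(b,"pics/top.png",s=1.5)
for n,p in(("s",a),("t",b)):
    c=cloud(p)
    for t in("tin_wide","tin_narrow","tin_large","rail","crate"):
        for d in bot.trace(p,t)[:3]:
            q=c[d["pixels"]];q=q[~np.isnan(q[:,0])]
            zt=np.percentile(q[:,2],97) ;top=q[abs(q[:,2]-zt)<.006]
            r=cv2.minAreaRect(top[:,:2].astype(np.float32)*1000)
            print(n,t,round(d["conf"],2),np.round(d["box"]),"zt",zt.round(3),[np.round(x,1) for x in r])
E
```

```text
s tin_wide 0.59 [170. 150. 193. 170.] zt 0.053 [array([ 512.4, -476.1]), array([72.7, 74. ]), np.float64(67.2)]
s tin_wide 0.59 [207. 144. 228. 163.] zt 0.053 [array([ 385.1, -422.5]), array([67.1, 75.1]), np.float64(36.3)]
s tin_wide 0.55 [188. 159. 221. 184.] zt 0.088 [array([ 564.1, -289.6]), array([68.1, 78.7]), np.float64(85.9)]
s tin_narrow 0.92 [215. 179. 243. 205.] zt 0.084 [array([ 574.1, -158.9]), array([51.6, 78.4]), np.float64(84.5)]
s tin_large 0.95 [341. 192. 372. 226.] zt 0.185 [array([524.8, 260.1]), array([89.1, 70.5]), np.float64(20.0)]
s tin_large 0.56 [141. 198. 190. 214.] zt 0.022 [array([ 711.7, -302.9]), array([ 45.9, 174.8]), np.float64(17.2)]
s rail 0.8 [178. 179. 259. 227.] zt 0.049 [array([ 576.7, -171.8]), array([186.9,  39.2]), np.float64(87.6)]
s crate 0.75 [298. 195. 460. 322.] zt 0.132 [array([525.7, 328.7]), array([235.2, 321.1]), np.float64(4.9)]
t tin_wide 0.97 [366. 247. 395. 273.] zt 0.058 [array([ 384. , -424.9]), array([60.3, 76.6]), np.float64(39.2)]
t tin_wide 0.81 [333. 193. 354. 219.] zt 0.094 [array([ 560.8, -288.6]), array([62.5, 76.8]), n
[... 200 characters left out ...]
, array([47.4, 74.4]), np.float64(89.4)]
t tin_large 0.66 [161. 201. 189. 230.] zt 0.191 [array([523.2, 258.3]), array([83.6, 67.3]), np.float64(20.0)]
t tin_large 0.3 [335. 259. 350. 277.] zt 0.076 [array([ 351.5, -292.6]), array([45.1, 51.4]), np.float64(18.3)]
t tin_large 0.26 [228. 226. 259. 255.] zt 0.042 [array([454.8,  40.3]), array([102. , 103.9]), np.float64(45.6)]
t rail 0.62 [278. 188. 366. 221.] zt 0.056 [array([ 566.6, -224.1]), array([287.9,  31. ]), np.float64(85.0)]
t rail 0.36 [330. 195. 352. 217.] zt 0.094 [array([ 559.9, -287.9]), array([61.7, 74.4]), np.float64(88.7)]
t crate 0.77 [108. 176. 213. 253.] zt 0.138 [array([525.7, 327.7]), array([231., 319.]), np.float64(4.4)]
```

View pics/scene.png

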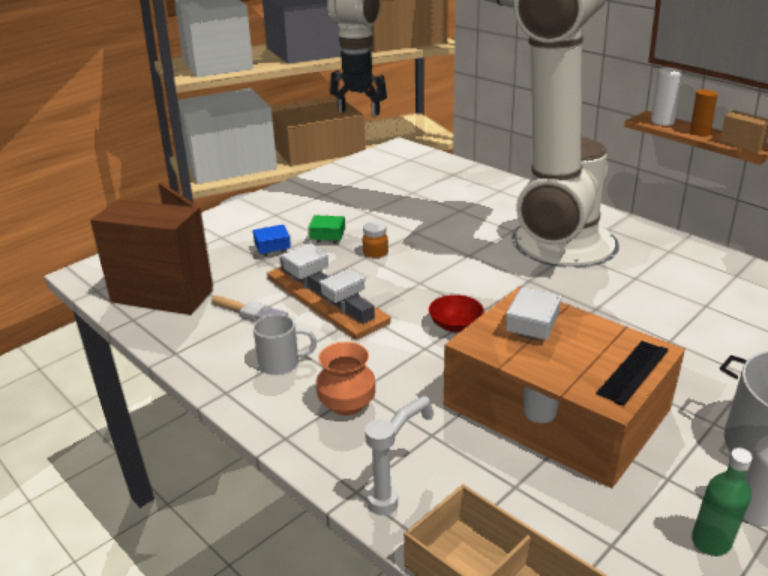

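View pics/top.png

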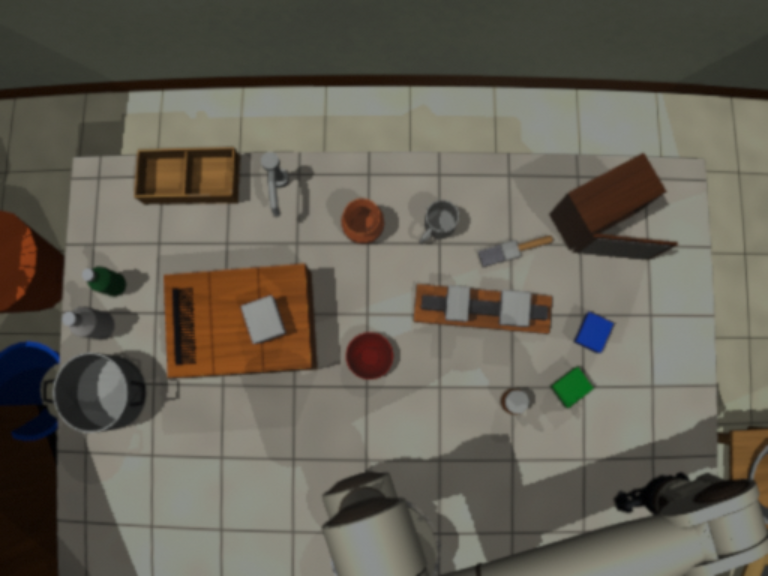

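```bash
python3 - <<'E'
from h import *
o=bot.get_obs();print({k:np.round(v,3) for k,v in o.items()})
E
```

```text
{'time': np.float64(0.6), 'q': array([-71.162,   4.979,  10.079,  95.099,   0.   ,  90.001]), 'qd': array([ 0.082, -0.022,  0.059,  0.059,  0.056, -0.161]), 'joint_efforts': array([-0.0000e+00, -5.1982e+01,  4.6469e+01,  1.0000e-03, -0.0000e+00,
       -0.0000e+00]), 'ee_pos': array([ 0.178, -0.521,  0.231]), 'tcp_rot': array([179.999,  -0.   ,  18.837]), 'wrist_force': array([-0.034,  0.023,  0.137]), 'torque': array([-0.049,  0.015, -0.016]), 'grasp_force': np.float64(0.0), 'opening': np.float64(0.085)}
```

>>> play_rows(
  targets=[
    {"grip":0,"linear":[4,2.4,0],"delta_rot":[0,0,-0.05]},
    {"grip":0,"linear":[8.5,5.1,0],"delta_rot":[0,0,-0.1]},
    {"grip":0,"linear":[13,7.8,0],"delta_rot":[0,0,-0.15]},
    {"grip":0,"linear":[17.5,10.5,0],"delta_rot":[0,0,-0.2]},
    {"grip":0,"linear":[22,13.2,0],"delta_rot":[0,0,-0.25]},
    {"grip":0,"linear":[26.5,15.9,0],"delta_rot":[0,0,-0.3]},
    {"grip":0,"linear":[31,18.6,0],"delta_rot":[0,0,-0.35]},
    {"grip":0,"linear":[35,21.2,0],"delta_rot":[0,0,-0.4]},
    {"grip":0,"linear":[38.3,23.2,0],"delta_rot":[0,0,-0.425]},
    {"grip":0,"linear":[38.3,23.2,0],"delta_rot":[0,0,-0.425]},
  ],
  force=60,
)

```text
time: 1.6
ee_pos: [0.5645, -0.285, 0.2296]
tcp_rot: [-179.9, 0.0, -5.3]
wrist_force: [0.6, 0.4, -0.8]
opening: 0.0852
grasp_force: 0.0
```

```bash
cat >> h.py <<'E'
def rect(pts,zt,tol=.005):
    t=pts[abs(pts[:,2]-zt)<tol]
    m=np.median(t[:,2])
    r=cv2.minAreaRect(t[:,:2].astype(np.float32)*1000)
    return np.round(m,4),[np.round(x,1) for x in r]
E
python3 - <<'E'
from h import *
o=bot.get_obs();print(o["time"],o["ee_pos"].round(4),o["tcp_rot"])
p=bot.camera("wrist");save(p,"pics/w1.png",s=1.5);c=cloud(p)
print(np.linalg.inv(p["world_to_cam"]).round(3))
for t in("tin_wide","tin_narrow","rail"):
    for d in bot.trace(p,t)[:2]:
        q=c[d["pixels"]];q=q[~np.isnan(q[:,0])]
        print(t,round(d["conf"],2),np.round(d["box"]),rect(q,np.percentile(q[:,2],90)))
E
```

```text
1.6 [ 0.5645 -0.285   0.2296] [-1.79919663e+02  4.07440961e-02 -5.27596709e+00]
[[-0.091  0.954  0.286  0.637]
 [-0.996 -0.087 -0.027 -0.292]
 [-0.001 -0.287  0.958  0.372]
 [ 0.     0.     0.     1.   ]]
tin_wide 0.92 [342. 277. 412. 322.] (np.float64(0.0507), [array([ 399.1, -409.3]), array([35. , 79.3]), np.float64(50.2)])
tin_wide 0.79 [391. 149. 489. 239.] (np.float64(0.0509), [array([ 509. , -480.4]), array([66.3, 77.3]), np.float64(65.2)])
tin_narrow 0.7 [ 82. 128. 152. 215.] (np.float64(0.0816), [array([ 570.6, -161.4]), array([49.2, 77.5]), np.float64(85.1)])
rail 0.95 [ 44. 112. 342. 198.] (np.float64(0.0498), [array([ 564. , -225.6]), array([290. ,  43.5]), np.float64(83.3)])
```

View pics/w1.png

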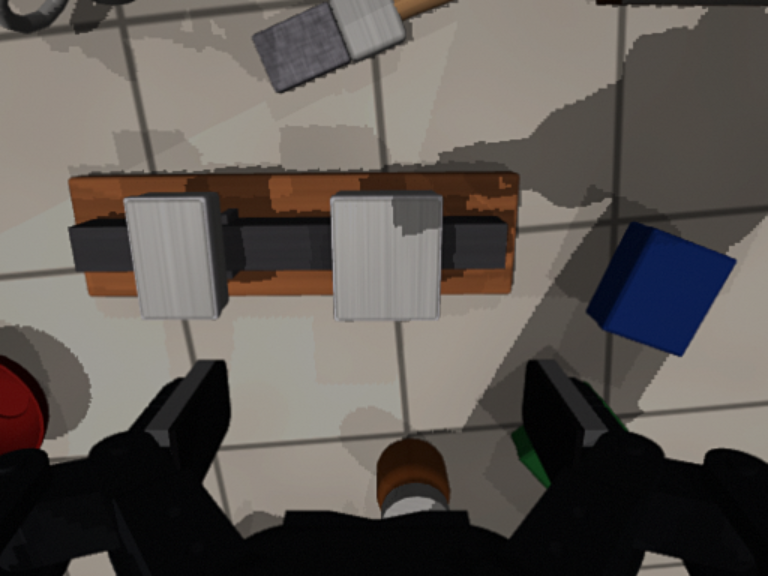

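```bash
python3 - <<'E'
from h import *
p=bot.camera("wrist");c=cloud(p);o=bot.get_obs();print(o["ee_pos"].round(4),o["tcp_rot"].round(2))
q=c.reshape(-1,3);q=q[~np.isnan(q[:,0])]
for cen,zt in(((.561,-.289),.086),((.572,-.161),.082)):
    w=q[(abs(q[:,0]-cen[0])<.06)&(abs(q[:,1]-cen[1])<.055)&(q[:,2]>.07)&(q[:,2]<.1)]
    print(rect(w,zt,.004))
# rail frame
u=np.array([-np.sin(np.radians(-5.2)),np.cos(np.radians(-5.2))]);n=np.array([u[1],-u[0]])
d=q[:,:2]-np.array([.566,-.2245]);s=d@u;t=d@n
m=(abs(t)<.03)&(q[:,2]<.08)&(q[:,2]>.02)
for a in np.arange(-.15,.15,.005):
    k=m&(s>=a)&(s<a+.005)
    if k.any(): print(round(a*1000),k.sum(),q[k,2].max().round(4),(t[k].min()*1000).round(),(t[k].max()*1000).round())
f=q[(q[:,2]>.15)];print("fingers",np.percentile(f[:,2],[0,.5,1,5]),f[f[:,2].argmin()])
E
```

```text
[ 0.5598 -0.2893  0.2316] [ 1.7998e+02 -1.0000e-02 -5.5700e+00]
(np.float64(0.0858), [array([ 559.8, -290.4]), array([65.3, 77.6]), np.float64(85.3)])
(np.float64(0.0817), [array([ 570.7, -161.1]), array([49.6, 77.9]), np.float64(85.7)])
-150 36 0.0509 -14.0 23.0
-145 176 0.0516 -15.0 16.0
-140 179 0.0514 -26.0 16.0
-135 177 0.052 -14.0 16.0
-130 172 0.0516 -15.0 16.0
-125 178 0.0517 -14.0 16.0
-120 176 0.0522 -15.0 21.0
-115 176 0.0517 -14.0 16.0
-110 171 0.0517 -15.0 16.0
-105 81 0.0519 -14.0 16.0
-35 1 0.0504 -14.0 -14.0
-30 163 0.0522 -15.0 15.0
-25 172 0.0517 -15.0 15.0
-20 175 0.0518 -15.0 15.0
-15 177 0.0519 -16.0 15.0
-10 178 0.0519 -16.0 15.0
-5 179 0.0516 -16.0 15.0
0 179 0.0515 -16.0 16.0
5 172 0.0515 -16.0 15.0
10 178 0.0515 -16.0 15.0
15 178 0.0526 -16.0 15.0
20 178 0.0516 -28.0 15.0
25 169 0.0517 -16.0 15.0
30 176 0.0516 -16.0 15.0
35 570 0.08 -30.0 30.0
40 377 0.08 -30.0 30.0
45 3 0.08 -7.0 28.0
50 3 0.0799 -22.0 22.0
55 4 0.08 -21.0 26.0
60 1 0.0799 23.0 23.0
65 5 0.08 -6.0 25.0
70 2 0.08 -25.0 25.0
80 1 0.0799 22.0 22.0
85 13 0.08 -29.0 26.0
100 38 0.0513 -17.0 14.0
105 145 0.0515 -17.0 14.0
110 167 0.0515 -17.0 14.0
115 173 0.0518 -17.0 14.0
120 162 0.0517 -17.0 20.0
125 174 0.0516 -16.0 14.0
130 165 0.0514 -16.0 14.0
135 173 0.0516 -16.0 14.0
140 111 0.0519 -16.0 14.0
fingers [0.24358776 0.24749386 0.2493615  0.26047427] [ 0.56915582 -0.24635752  0.24358776]
```

>>> play_rows(
  targets=[
    {"grip":0,"linear":[-0.1,-0.14,-3],"delta_rot":[0,0,0.013]},
    {"grip":0,"linear":[-0.1,-0.14,-7.5],"delta_rot":[0,0,0.013]},
    {"grip":0,"linear":[-0.1,-0.14,-12],"delta_rot":[0,0,0.013]},
    {"grip":0,"linear":[-0.1,-0.14,-15.5],"delta_rot":[0,0,0.013]},
    {"grip":0,"linear":[-0.1,-0.14,-17.5],"delta_rot":[0,0,0.013]},
    {"grip":0,"linear":[-0.1,-0.14,-18.3],"delta_rot":[0,0,0.013]},
    {"grip":0,"linear":[-0.1,-0.14,-18.3],"delta_rot":[0,0,0.013]},
    {"grip":0,"linear":[-0.1,-0.14,-18.3],"delta_rot":[0,0,0.013]},
  ],
)

```text
time: 2.65
ee_pos: [0.5599, -0.2907, 0.0501]
tcp_rot: [180.0, -0.1, -4.8]
wrist_force: [-0.3, 0.4, 0.8]
opening: 0.0857
grasp_force: 0.0
```

>>> play_rows(
  targets=[
    {"grip":40,"linear":[0,0,0],"delta_rot":[0,0,0]},
    {"grip":80,"linear":[0,0,0],"delta_rot":[0,0,0]},
    {"grip":120,"linear":[0,0,0],"delta_rot":[0,0,0]},
    {"grip":120,"linear":[0,0,0],"delta_rot":[0,0,0]},
    {"grip":120,"linear":[0,0,0],"delta_rot":[0,0,0]},
    {"grip":120,"linear":[0,0,0],"delta_rot":[0,0,0]},
  ],
  force=60,
)

```text
time: 3.25
ee_pos: [0.5604, -0.2905, 0.0502]
tcp_rot: [179.9, -0.1, -4.8]
wrist_force: [-1.1, -0.3, 4.3]
opening: 0.0629
grasp_force: 67.4
```

>>> play_rows(
  targets=[
    {"grip":120,"linear":[0,0,0.3],"delta_rot":[0,0,0]},
    {"grip":120,"linear":[0,0,0.6],"delta_rot":[0,0,0]},
    {"grip":120,"linear":[0,0,1.0],"delta_rot":[0,0,0]},
    {"grip":120,"linear":[0,0,1.5],"delta_rot":[0,0,0]},
    {"grip":120,"linear":[0,0,2.2],"delta_rot":[0,0,0]},
    {"grip":120,"linear":[0,0,4],"delta_rot":[0,0,0]},
    {"grip":120,"linear":[0,0,7],"delta_rot":[0,0,0]},
    {"grip":120,"linear":[0,0,11],"delta_rot":[0,0,0]},
    {"grip":120,"linear":[0,0,15],"delta_rot":[0,0,0]},
    {"grip":120,"linear":[0,0,18.2],"delta_rot":[0,0,0]},
  ],
)

```text
time: 4.25
ee_pos: [0.5594, -0.2896, 0.2337]
tcp_rot: [180.0, -0.1, -4.8]
wrist_force: [0.4, -0.3, -2.1]
opening: 0.0634
grasp_force: 70.5
```

```bash
python3 - <<'E'
from h import *
p=bot.camera("wrist");save(p,"pics/w2.png",s=1.5);c=cloud(p);o=bot.get_obs();print({k:np.round(v,4) for k,v in o.items() if k[0]!='q' and k[0]!='j'})
for d in bot.trace(p,"tin_wide")[:3]:
    q=c[d["pixels"]];q=q[~np.isnan(q[:,0])];print(round(d["conf"],2),np.round(d["box"]),np.percentile(q[:,2],[5,50,95]),rect(q,np.median(q[:,2]),.006))
E
```

```text
{'time': np.float64(4.3), 'ee_pos': array([ 0.5602, -0.29  ,  0.239 ]), 'tcp_rot': array([179.8445,  -0.437 ,  -4.7502]), 'wrist_force': array([-3.2268,  1.069 ,  1.4758]), 'torque': array([0.1096, 0.209 , 0.0478]), 'grasp_force': np.float64(70.751), 'opening': np.float64(0.0635)}
0.97 [156. 166. 346. 349.] [0.2518717  0.2691613  0.27017735] (np.float64(0.2692), [array([ 565. , -289.7]), array([65.9, 66.9]), np.float64(85.1)])
0.93 [371. 251. 417. 292.] [0.02173223 0.05007347 0.05195522] (np.float64(0.0507), [array([ 404.4, -444.4]), array([53.4, 24.4]), np.float64(37.7)])
0.6 [384. 146. 482. 240.] [0.02236844 0.05066618 0.05209279] (np.float64(0.0509), [array([ 509.1, -480.6]), array([66.7, 77.2]), np.float64(65.0)])
```

View pics/w2.png

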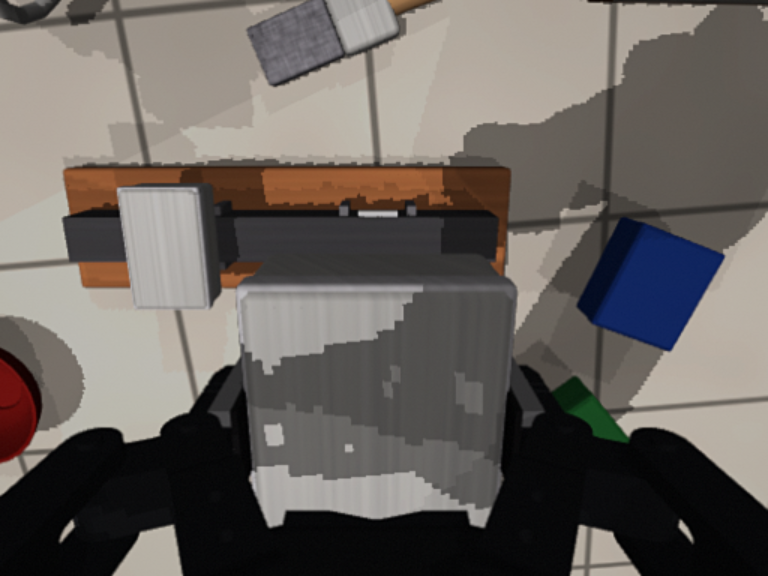

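>>> play_rows(
  targets=[
    {"grip":120,"linear":[0,0,4],"delta_rot":[0,0,0]},
    {"grip":120,"linear":[-0.6,2,7],"delta_rot":[0,0,0.02]},
    {"grip":120,"linear":[-1.8,6,8],"delta_rot":[0,0,0.05]},
    {"grip":120,"linear":[-3,10.3,8],"delta_rot":[0,0,0.09]},
    {"grip":120,"linear":[-4.3,14.8,8],"delta_rot":[0,0,0.13]},
    {"grip":120,"linear":[-5.7,19.3,8],"delta_rot":[0,0,0.17]},
    {"grip":120,"linear":[-7,23.8,8],"delta_rot":[0,0,0.21]},
    {"grip":120,"linear":[-8.4,28.3,8],"delta_rot":[0,0,0.25]},
    {"grip":120,"linear":[-9.7,32.8,8],"delta_rot":[0,0,0.29]},
    {"grip":120,"linear":[-11,37.3,8],"delta_rot":[0,0,0.33]},
  ],
)

```text
time: 5.35
ee_pos: [0.4482, 0.0847, 0.3098]
tcp_rot: [-180.0, 0.0, 14.2]
wrist_force: [0.8, 0.9, -3.0]
opening: 0.0629
grasp_force: 70.4
```

>>> play_rows(
  targets=[
    {"grip":120,"linear":[-1.2,4,0],"delta_rot":[0,0,0.03]},
    {"grip":120,"linear":[-2.2,8,0],"delta_rot":[0,0,0.06]},
    {"grip":120,"linear":[-3.2,11,0],"delta_rot":[0,0,0.08]},
    {"grip":120,"linear":[-3.8,13,0],"delta_rot":[0,0,0.1]},
    {"grip":120,"linear":[-4,13.5,0],"delta_rot":[0,0,0.1]},
    {"grip":120,"linear":[-4,13.5,0],"delta_rot":[0,0,0.1]},
    {"grip":120,"linear":[-4,13.5,0],"delta_rot":[0,0,0.1]},
  ],
)

```text
time: 6.05
ee_pos: [0.4238, 0.1836, 0.3102]
tcp_rot: [-178.4, 0.1, 22.5]
wrist_force: [0.5, 0.2, -3.0]
opening: 0.0633
grasp_force: 70.4
```

```bash
cat >> h.py <<'E'
def topfit(q,z,L,W,yaw0):
    """centre/yaw of an L x W flat top: points near height z"""
    t=q[abs(q[:,2]-z)<.004]
    im=cv2.minAreaRect(t[:,:2].astype(np.float32)*1000)
    return len(t),np.median(t[:,2]).round(4),[np.round(x,1) for x in im]
E
python3 - <<'E'
from h import *
for i in range(2):
    p=bot.camera("wrist");c=cloud(p);o=bot.get_obs();print(o["time"],np.round(o["ee_pos"],4),np.round(o["tcp_rot"],2),o["wrist_force"].round(1))
save(p,"pics/w3.png",s=1.5)
for t in("tin_large","tin_wide","crate"):
  for d in bot.trace(p,t)[:2]:
    q=c[d["pixels"]];q=q[~np.isnan(q[:,0])];print(t,round(d["conf"],2),np.round(d["box"]),rect(q,np.percentile(q[:,2],60),.006))
q=c.reshape(-1,3);q=q[~np.isnan(q[:,0])]
w=q[(abs(q[:,0]-.523)<.07)&(abs(q[:,1]-.259)<.07)]
print(topfit(w,.184,84,70,20))
E
```

```text
6.1 [0.4238 0.1836 0.3102] [-1.7844e+02  5.0000e-02  2.2510e+01] [ 0.8 -0.3 -2.1]
6.15 [0.4238 0.1836 0.3103] [-1.7844e+02  4.0000e-02  2.2510e+01] [ 0.5 -0.  -1.9]
tin_large 0.67 [161.   3. 261.  79.] (np.float64(0.1836), [array([508.8, 254.7]), array([55.6, 71.7]), np.float64(19.9)])
tin_wide 0.98 [159. 168. 349. 351.] (np.float64(0.3458), [array([429.3, 184.9]), array([67.1, 65.7]), np.float64(22.5)])
crate 0.95 [  1.   2. 339. 169.] (np.float64(0.1298), [array([491.1, 308.9]), array([162.2, 287.6]), np.float64(4.8)])
(7250, np.float64(0.1836), [array([508.8, 254.7]), array([55.6, 71.7]), np.float64(19.9)])
```

View pics/w3.png

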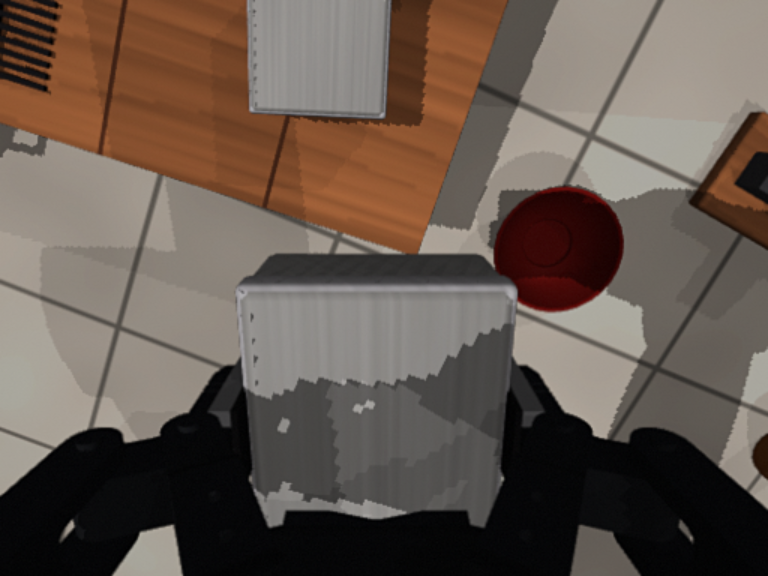

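>>> play_rows(
  targets=[
    {"grip":120,"linear":[0,0,0],"delta_rot":[0,0,0]},
    {"grip":120,"linear":[2,0.5,0],"delta_rot":[0,0,0]},
    {"grip":120,"linear":[5,1.5,-1],"delta_rot":[0,0,0]},
    {"grip":120,"linear":[8,2.6,-3],"delta_rot":[0,0,0]},
    {"grip":120,"linear":[10.3,3.6,-5],"delta_rot":[0,0,0]},
    {"grip":120,"linear":[11.3,4.15,-6],"delta_rot":[0,0,0]},
    {"grip":120,"linear":[11.3,4.15,-6],"delta_rot":[0,0,0]},
    {"grip":120,"linear":[11.3,4.15,-6],"delta_rot":[0,0,0]},
    {"grip":120,"linear":[11.3,4.15,-6],"delta_rot":[0,0,0]},
  ],
)

```text
time: 7.2
ee_pos: [0.5361, 0.2256, 0.2521]
tcp_rot: [-178.4, -0.1, 22.6]
wrist_force: [0.4, -0.6, -2.1]
opening: 0.0628
grasp_force: 70.4
```

```bash
python3 - <<'E'
from h import *
o=bot.get_obs();print(o["time"],np.round(o["ee_pos"],4),np.round(o["tcp_rot"],2),o["wrist_force"].round(1),o["q"].round(1))
E
```

```text
7.2 [0.5361 0.2256 0.2521] [-1.7843e+02 -8.0000e-02  2.2600e+01] [ 0.4 -0.6 -2.1] [ 22.1   9.9  17.8  97.9   1.6 179.5]
```

```bash
python3 - <<'E'
from scipy.spatial.transform import Rotation as R
a=R.from_euler('xyz',[-178.43,-.08,22.6],degrees=True)
for d in (1,80):
    print(((R.from_euler('xyz',[180,0,22.6+d],degrees=True))*a.inv()).as_rotvec().round(4))
E
```

```text
[-0.0258 -0.0095  0.0174]
[-0.015  -0.0257  1.3962]
```

>>> play_rows(
  targets=[
    {"grip":120,"linear":[0,0,1],"delta_rot":[-0.024,-0.011,0.08]},
    {"grip":120,"linear":[0,0,2],"delta_rot":[-0.024,-0.012,0.2]},
    {"grip":120,"linear":[0,0,2],"delta_rot":[-0.023,-0.014,0.34]},
    {"grip":120,"linear":[0,0,2],"delta_rot":[-0.022,-0.016,0.48]},
    {"grip":120,"linear":[0,0,2],"delta_rot":[-0.021,-0.018,0.62]},
    {"grip":120,"linear":[0,0,2],"delta_rot":[-0.02,-0.02,0.76]},
    {"grip":120,"linear":[0,0,2],"delta_rot":[-0.019,-0.022,0.9]},
    {"grip":120,"linear":[0,0,2],"delta_rot":[-0.018,-0.023,1.04]},
    {"grip":120,"linear":[0,0,2],"delta_rot":[-0.017,-0.024,1.18]},
    {"grip":120,"linear":[0,0,2],"delta_rot":[-0.016,-0.025,1.32]},
  ],
)

```text
time: 8.2
ee_pos: [0.5361, 0.2256, 0.2721]
tcp_rot: [179.9, 0.1, 98.6]
wrist_force: [0.6, 0.0, -2.5]
opening: 0.063
grasp_force: 70.4
```

>>> play_rows(
  targets=[
    {"grip":120,"linear":[0,0,0],"delta_rot":[0,0,0.14]},
    {"grip":120,"linear":[0,0,0],"delta_rot":[0,0,0.28]},
    {"grip":120,"linear":[0,0,0],"delta_rot":[0,0,0.42]},
    {"grip":120,"linear":[0,0,0],"delta_rot":[0,0,0.56]},
    {"grip":120,"linear":[0,0,0],"delta_rot":[0,0,0.7]},
    {"grip":120,"linear":[0,0,0],"delta_rot":[0,0,0.84]},
    {"grip":120,"linear":[0,0,0],"delta_rot":[0,0,0.98]},
    {"grip":120,"linear":[0,0,0],"delta_rot":[0,0,1.12]},
    {"grip":120,"linear":[0,0,0],"delta_rot":[0,0,1.26]},
    {"grip":120,"linear":[0,0,0],"delta_rot":[0,0,1.4]},
  ],
)

```text
time: 9.2
ee_pos: [0.5361, 0.2256, 0.2721]
tcp_rot: [179.9, 0.2, 178.8]
wrist_force: [-0.0, 0.7, -3.4]
opening: 0.0632
grasp_force: 70.4
```

>>> play_rows(
  targets=[
    {"grip":120,"linear":[-0.4,1.2,0],"delta_rot":[0,0,0.12]},
    {"grip":120,"linear":[-0.9,2.5,0],"delta_rot":[0,0,0.24]},
    {"grip":120,"linear":[-1.3,3.4,0],"delta_rot":[0,0,0.36]},
    {"grip":120,"linear":[-1.3,3.4,0],"delta_rot":[0,0,0.375]},
    {"grip":120,"linear":[-1.3,3.4,0],"delta_rot":[0,0,0.375]},
    {"grip":120,"linear":[-1.3,3.4,0],"delta_rot":[0,0,0.375]},
    {"grip":120,"linear":[-1.3,3.4,0],"delta_rot":[0,0,0.375]},
  ],
)

```text
time: 9.9
ee_pos: [0.5237, 0.2593, 0.2706]
tcp_rot: [180.0, 0.1, -160.2]
wrist_force: [-0.5, 0.3, -2.3]
opening: 0.0631
grasp_force: 70.4
```

```bash
python3 - <<'E'
from h import *
p=bot.camera("wrist");c=cloud(p);o=bot.get_obs();print(o["time"],np.round(o["ee_pos"],4),np.round(o["tcp_rot"],2),o["wrist_force"].round(1),o["q"].round(1))
save(p,"pics/w4.png",s=1.5)
q=c.reshape(-1,3);q=q[~np.isnan(q[:,0])]
w=q[(abs(q[:,0]-.523)<.08)&(abs(q[:,1]-.259)<.08)]
print("large",topfit(w,.184,84,70,20))
d=bot.trace(p,"tin_wide")[0];q=c[d["pixels"]];q=q[~np.isnan(q[:,0])];print(rect(q,np.percentile(q[:,2],60),.006))
E
```

```text
9.95 [0.5237 0.2593 0.2705] [ 1.8000e+02  1.3000e-01 -1.6017e+02] [ 0.8  0.1 -2. ] [ 26.3  10.9  21.  100.   -0.    6.5]
large (4138, np.float64(0.1837), [array([496.4, 250.2]), array([28.7, 71.4]), np.float64(19.5)])
(np.float64(0.1836), [array([496.2, 250.2]), array([28.7, 71.2]), np.float64(19.8)])
```

View pics/w4.png

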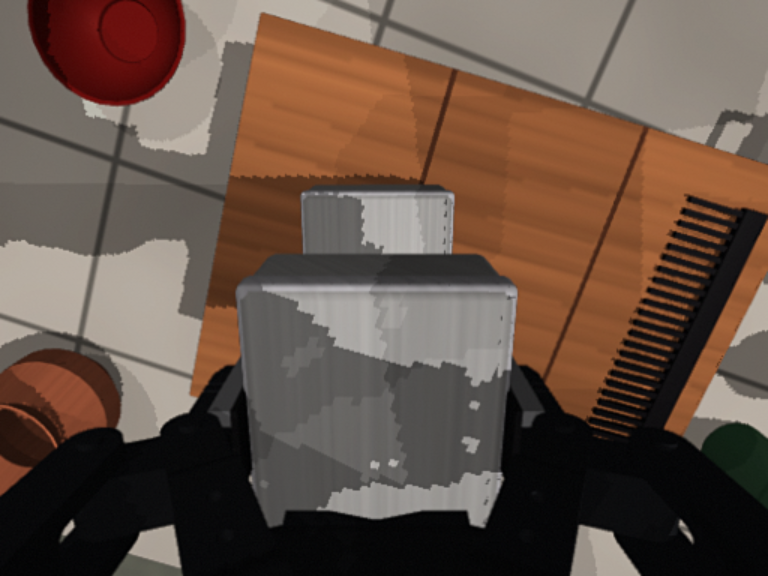

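```bash
cat >> h.py <<'E'
def edges(q,z,yaw=20,tol=.003,c0=(.523,.2595)):
    t=q[abs(q[:,2]-z)<tol][:,:2]-np.array(c0);r=np.radians(yaw)
    e=np.stack([t@[np.cos(r),np.sin(r)],t@[-np.sin(r),np.cos(r)]],1)*1000
    return (np.percentile(e,[.2,99.8],axis=0)).round(1).tolist(),cv2.minAreaRect(e.astype(np.float32))
E
python3 - <<'E'
from h import *
p=bot.camera("wrist");c=cloud(p)
q=c.reshape(-1,3);q=q[~np.isnan(q[:,0])]
w=q[(abs(q[:,0]-.523)<.09)&(abs(q[:,1]-.259)<.06)]
h=w[(w[:,2]>.295)&(w[:,2]<.312)];z=np.median(h[:,2]);print(z)
print(edges(w,z)); print(edges(w,.1837))
E
```

```text
0.3057814652961718
([[-37.1, -41.4], [27.6, 41.5]], ((-4.081066131591797, -0.2605476379394531), (90.34994506835938, 67.04713439941406), 89.76172637939453))
([[-42.3, -35.1], [-14.2, 35.6]], ((-28.223541259765625, 0.23820114135742188), (28.372770309448242, 71.24927520751953), 0.03897611424326897))
```

>>> play_rows(
  targets=[
    {"grip":120,"linear":[-0.09,0,-1],"delta_rot":[0,0,0.003]},
    {"grip":120,"linear":[-0.09,0,-2.5],"delta_rot":[0,0,0.003]},
    {"grip":120,"linear":[-0.09,0,-4],"delta_rot":[0,0,0.003]},
    {"grip":120,"linear":[-0.09,0,-5.4],"delta_rot":[0,0,0.003]},
    {"grip":120,"linear":[-0.09,0,-6.2],"delta_rot":[0,0,0.003]},
    {"grip":120,"linear":[-0.09,0,-6.6],"delta_rot":[0,0,0.003]},
    {"grip":120,"linear":[-0.09,0,-6.8],"delta_rot":[0,0,0.003]},
    {"grip":120,"linear":[-0.09,0,-6.9],"delta_rot":[0,0,0.003]},
    {"grip":120,"linear":[-0.09,0,-6.95],"delta_rot":[0,0,0.003]},
    {"grip":120,"linear":[-0.09,0,-6.95],"delta_rot":[0,0,0.003]},
  ],
)

```text
time: 11.05
ee_pos: [0.5229, 0.2599, 0.2012]
tcp_rot: [180.0, 0.2, -159.9]
wrist_force: [-0.2, 0.5, -2.4]
opening: 0.063
grasp_force: 70.4
```

>>> play_rows(
  targets=[
    {"grip":120,"linear":[0,0,-0.03],"delta_rot":[0,0,0]},
    {"grip":120,"linear":[0,0,-0.06],"delta_rot":[0,0,0]},
    {"grip":120,"linear":[0,0,-0.09],"delta_rot":[0,0,0]},
    {"grip":120,"linear":[0,0,-0.12],"delta_rot":[0,0,0]},
    {"grip":120,"linear":[0,0,-0.12],"delta_rot":[0,0,0]},
  ],
)

```text
time: 11.55
ee_pos: [0.5227, 0.2598, 0.1996]
tcp_rot: [180.0, 0.1, -159.9]
wrist_force: [-0.4, 0.2, -3.9]
opening: 0.0633
grasp_force: 70.4
```

>>> play_rows(
  targets=[
    {"grip":120,"linear":[0,0,-0.03],"delta_rot":[0,0,0]},
    {"grip":120,"linear":[0,0,-0.06],"delta_rot":[0,0,0]},
    {"grip":120,"linear":[0,0,-0.06],"delta_rot":[0,0,0]},
  ],
)

```text
time: 11.85
ee_pos: [0.5227, 0.2598, 0.1992]
tcp_rot: [180.0, 0.1, -159.9]
wrist_force: [-0.3, 0.6, -0.5]
opening: 0.0628
grasp_force: 70.6
```

>>> play_rows(
  targets=[
    {"grip":120,"linear":[0,0,-0.03],"delta_rot":[0,0,0]},
    {"grip":120,"linear":[0,0,-0.03],"delta_rot":[0,0,0]},
  ],
)

```text
time: 12.05
ee_pos: [0.5227, 0.2598, 0.1992]
tcp_rot: [180.0, 0.2, -159.9]
wrist_force: [-0.2, -0.4, 2.4]
opening: 0.0634
grasp_force: 70.9
```

>>> play_rows(
  targets=[
    {"grip":60,"linear":[0,0,0],"delta_rot":[0,0,0]},
    {"grip":40,"linear":[0,0,0],"delta_rot":[0,0,0]},
    {"grip":20,"linear":[0,0,0],"delta_rot":[0,0,0]},
    {"grip":0,"linear":[0,0,0],"delta_rot":[0,0,0]},
    {"grip":0,"linear":[0,0,0],"delta_rot":[0,0,0]},
    {"grip":0,"linear":[0,0,0],"delta_rot":[0,0,0]},
  ],
  force=20,
)

```text
time: 12.65
ee_pos: [0.5227, 0.2598, 0.1987]
tcp_rot: [180.0, 0.1, -159.9]
wrist_force: [0.1, 0.6, 0.0]
opening: 0.0853
grasp_force: 0.0
```

>>> play_rows(
  targets=[
    {"grip":0,"linear":[0,0,1],"delta_rot":[0,0,0]},
    {"grip":0,"linear":[0,0,3],"delta_rot":[0,0,0]},
    {"grip":0,"linear":[0,0,6.5],"delta_rot":[0,0,0]},
    {"grip":0,"linear":[0,0,10],"delta_rot":[0,0,0]},
    {"grip":0,"linear":[0,0,12],"delta_rot":[0,0,0]},
    {"grip":0,"linear":[2,0.7,12],"delta_rot":[0,0,0]},
    {"grip":0,"linear":[5,1.8,12],"delta_rot":[0,0,0]},
    {"grip":0,"linear":[6,2.2,12],"delta_rot":[0,0,0]},
    {"grip":0,"linear":[6,2.2,12],"delta_rot":[0,0,0]},
  ],
)

```text
time: 13.55
ee_pos: [0.5838, 0.2821, 0.3178]
tcp_rot: [-180.0, 0.1, -159.9]
wrist_force: [-0.8, 0.0, -0.5]
opening: 0.0852
grasp_force: 0.0
```

```bash
python3 - <<'E'
from h import *
p=bot.camera("wrist");c=cloud(p);save(p,"pics/w5.png",s=1.5)
o=bot.get_obs();print(o["time"],np.round(o["ee_pos"],4),np.round(o["tcp_rot"],2),o["q"].round(1))
q=c.reshape(-1,3);q=q[~np.isnan(q[:,0])]
w=q[(abs(q[:,0]-.523)<.06)&(abs(q[:,1]-.259)<.06)&(q[:,2]<.26)]
z=np.median(w[w[:,2]>.21][:,2]);print(z)
print(edges(w,z)); print(edges(w,.181,tol=.006))
E
```

```text
13.6 [0.5829 0.2819 0.3184] [ 1.800e+02  7.000e-02 -1.599e+02] [ 25.8  23.6  42.5 108.9  -0.    5.7]
0.23468792856351178
([[-37.6, -32.1], [39.3, 32.8]], ((0.8698234558105469, 0.43560028076171875), (77.26062774658203, 65.48611450195312), 0.16096580028533936))Traceback (most recent call last):
  File "<stdin>", line 7, in <module>
  File "h.py", line 32, in edges
    return (np.percentile(e,[.2,99.8],axis=0)).round(1).tolist(),cv2.minAreaRect(e.astype(np.float32))
            ~~~~~~~~~~~~~^^^^^^^^^^^^^^^^^^^^
    return _quantile_unchecked(
        a, q, axis, out, overwrite_input, method, keepdims, weights)
    return _ureduce(a,
                    func=_quantile_ureduce_func,
    ...<5 lines>...
                    overwrite_input=overwrite_input,
                    method=method)
    r = func(a, **kwargs)
    result = _quantile(arr,
                       quantiles=q,
    ...<2 lines>...
                       out=out,
                       weights=wgt)
    slices_having_nans = np.isnan(arr[-1, ...])
                                  ~~~^^^^^^^^^
IndexError: index -1 is out of bounds for axis 0 with size 0
```

View pics/w5.png

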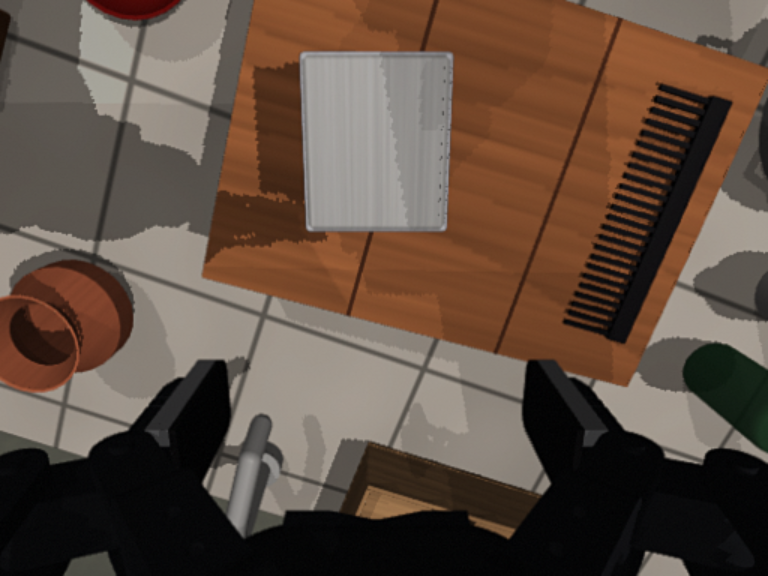

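>>> play_rows(
  targets=[
    {"grip":0,"linear":[0,-3,0],"delta_rot":[0,0,-0.03]},
    {"grip":0,"linear":[-0.2,-7.5,0],"delta_rot":[0,0,-0.08]},
    {"grip":0,"linear":[-0.4,-12,0],"delta_rot":[0,0,-0.13]},
    {"grip":0,"linear":[-0.6,-16.7,0],"delta_rot":[0,0,-0.18]},
    {"grip":0,"linear":[-0.8,-21.4,0],"delta_rot":[0,0,-0.23]},
    {"grip":0,"linear":[-1,-26.1,-1],"delta_rot":[0,0,-0.28]},
    {"grip":0,"linear":[-1.2,-30.8,-3],"delta_rot":[0,0,-0.33]},
    {"grip":0,"linear":[-1.2,-35.5,-5],"delta_rot":[0,0,-0.38]},
    {"grip":0,"linear":[-1.2,-40,-7],"delta_rot":[0,0,-0.42]},
    {"grip":0,"linear":[-1.2,-43,-8.5],"delta_rot":[0,0,-0.434]},
  ],
)

```text
time: 14.6
ee_pos: [0.5691, -0.1506, 0.2335]
tcp_rot: [-180.0, 0.2, 175.1]
wrist_force: [0.8, 0.4, -0.4]
opening: 0.0853
grasp_force: 0.0
```

>>> play_rows(
  targets=[
    {"grip":0,"linear":[0,-1.3,0],"delta_rot":[0,0,0]},
    {"grip":0,"linear":[0,-1.3,0],"delta_rot":[0,0,0]},
    {"grip":0,"linear":[0,-1.3,0],"delta_rot":[0,0,0]},
  ],
)

```text
time: 14.9
ee_pos: [0.5707, -0.1603, 0.2352]
tcp_rot: [180.0, 0.2, 175.3]
wrist_force: [-0.3, -0.3, 0.8]
opening: 0.0853
grasp_force: 0.0
```

```bash
python3 - <<'E'
from h import *
p=bot.camera("wrist");c=cloud(p)
o=bot.get_obs();print(o["time"],np.round(o["ee_pos"],4),np.round(o["tcp_rot"],2),o["q"].round(1))
q=c.reshape(-1,3);q=q[~np.isnan(q[:,0])]
w=q[(abs(q[:,0]-.571)<.06)&(abs(q[:,1]+.161)<.05)&(q[:,2]<.09)&(q[:,2]>.075)]
print(rect(w,.082,.004))
E
```

```text
14.95 [ 0.5709 -0.16    0.2352] [180.     0.23 175.31] [-15.7  10.9  17.1  96.    0.  -11. ]
(np.float64(0.0817), [array([ 571.1, -160.7]), array([49.2, 76.6]), np.float64(85.2)])
```

>>> play_rows(
  targets=[
    {"grip":0,"linear":[0,-0.08,-3],"delta_rot":[0,0,0]},
    {"grip":0,"linear":[0,-0.08,-7.5],"delta_rot":[0,0,0]},
    {"grip":0,"linear":[0,-0.08,-12],"delta_rot":[0,0,0]},
    {"grip":0,"linear":[0,-0.08,-15.5],"delta_rot":[0,0,0]},
    {"grip":0,"linear":[0,-0.08,-17.7],"delta_rot":[0,0,0]},
    {"grip":0,"linear":[0,-0.08,-18.7],"delta_rot":[0,0,0]},
    {"grip":0,"linear":[0,-0.08,-18.7],"delta_rot":[0,0,0]},
    {"grip":0,"linear":[0,-0.08,-18.7],"delta_rot":[0,0,0]},
  ],
)

```text
time: 15.75
ee_pos: [0.5717, -0.1616, 0.0484]
tcp_rot: [-180.0, 0.2, 175.3]
wrist_force: [-0.2, 0.4, -0.1]
opening: 0.0852
grasp_force: 0.0
```

>>> play_rows(
  targets=[
    {"grip":50,"linear":[0,0,0],"delta_rot":[0,0,0]},
    {"grip":100,"linear":[0,0,0],"delta_rot":[0,0,0]},
    {"grip":160,"linear":[0,0,0],"delta_rot":[0,0,0]},
    {"grip":160,"linear":[0,0,0],"delta_rot":[0,0,0]},
    {"grip":160,"linear":[0,0,0],"delta_rot":[0,0,0]},
    {"grip":160,"linear":[0,0,0],"delta_rot":[0,0,0]},
    {"grip":160,"linear":[0,0,0],"delta_rot":[0,0,0]},
    {"grip":160,"linear":[0,0,0],"delta_rot":[0,0,0]},
  ],
  force=60,
)

```text
time: 16.55
ee_pos: [0.5713, -0.1622, 0.0479]
tcp_rot: [-180.0, 0.2, 175.2]
wrist_force: [-0.7, 1.4, 5.9]
opening: 0.0473
grasp_force: 63.1
```

>>> play_rows(
  targets=[
    {"grip":160,"linear":[0,0,0.3],"delta_rot":[0,0,0]},
    {"grip":160,"linear":[0,0,0.6],"delta_rot":[0,0,0]},
    {"grip":160,"linear":[0,0,1],"delta_rot":[0,0,0]},
    {"grip":160,"linear":[0,0,1.5],"delta_rot":[0,0,0]},
    {"grip":160,"linear":[0,0,2.2],"delta_rot":[0,0,0]},
    {"grip":160,"linear":[0,0,4],"delta_rot":[0,0,0]},
    {"grip":160,"linear":[0,0,8],"delta_rot":[0,0,0]},
    {"grip":160,"linear":[0,0,12],"delta_rot":[0,0,0]},
    {"grip":160,"linear":[0,0,16.5],"delta_rot":[0,0,0]},
    {"grip":160,"linear":[0,0,21],"delta_rot":[0,0,0]},
  ],
)

```text
time: 17.55
ee_pos: [0.57, -0.1618, 0.2593]
tcp_rot: [180.0, 0.1, 175.2]
wrist_force: [1.2, 0.1, -1.2]
opening: 0.0474
grasp_force: 65.2
```

>>> play_rows(
  targets=[
    {"grip":160,"linear":[0,2,3.5],"delta_rot":[0,0,0.02]},
    {"grip":160,"linear":[-0.3,5.5,5.5],"delta_rot":[0,0,0.06]},
    {"grip":160,"linear":[-0.8,10,6.2],"delta_rot":[0,0,0.1]},
    {"grip":160,"linear":[-1.2,14.5,6.2],"delta_rot":[0,0,0.15]},
    {"grip":160,"linear":[-1.7,19,6.2],"delta_rot":[0,0,0.2]},
    {"grip":160,"linear":[-2.2,23.5,6.2],"delta_rot":[0,0,0.25]},
    {"grip":160,"linear":[-2.7,28,6.2],"delta_rot":[0,0,0.3]},
    {"grip":160,"linear":[-3.3,32.5,6.2],"delta_rot":[0,0,0.35]},
    {"grip":160,"linear":[-3.9,37,6.2],"delta_rot":[0,0,0.4]},
    {"grip":160,"linear":[-4.5,40.5,6.2],"delta_rot":[0,0,0.433]},
  ],
)

```text
time: 18.55
ee_pos: [0.5247, 0.2453, 0.3195]
tcp_rot: [180.0, 0.2, -159.8]
wrist_force: [-0.0, 0.7, -2.5]
opening: 0.0473
grasp_force: 65.3
```

>>> play_rows(
  targets=[
    {"grip":160,"linear":[-0.2,1,0],"delta_rot":[0,0,0]},
    {"grip":160,"linear":[-0.3,1.7,0],"delta_rot":[0,0,0]},
    {"grip":160,"linear":[-0.3,1.7,0],"delta_rot":[0,0,0]},
    {"grip":160,"linear":[-0.3,1.7,0],"delta_rot":[0,0,0]},
    {"grip":160,"linear":[-0.3,1.7,0],"delta_rot":[0,0,0]},
  ],
)

```text
time: 19.05
ee_pos: [0.523, 0.2588, 0.319]
tcp_rot: [-180.0, 0.1, -160.1]
wrist_force: [-0.1, -0.2, -1.5]
opening: 0.0472
grasp_force: 65.2
```

```bash
python3 - <<'E'
from h import *
p=bot.camera("wrist");c=cloud(p);save(p,"pics/w6.png",s=1.5)
o=bot.get_obs();print(o["time"],np.round(o["ee_pos"],4),np.round(o["tcp_rot"],2),o["wrist_force"].round(1),o["q"].round(1))
q=c.reshape(-1,3);q=q[~np.isnan(q[:,0])]
w=q[(abs(q[:,0]-.523)<.08)&(abs(q[:,1]-.26)<.07)]
print("wide",edges(w,.2347))
zt=o["ee_pos"][2]+.034
h=w[abs(w[:,2]-zt)<.006];r=np.radians(20);t=h[:,:2]-[.523,.2595];yy=t@[-np.sin(r),np.cos(r)]
h=h[abs(yy)<.015];z=np.median(h[:,2]);print("held",z,edges(h,z))
e=h
E
```

```text
19.1 [0.523  0.2589 0.3189] [-1.8000e+02  1.4000e-01 -1.6005e+02] [-0.5 -0.2 -1.6] [ 26.3  13.   29.1 106.   -0.    6.4]
wide ([[-37.8, -31.9], [-15.6, 32.8]], ((-26.689952850341797, 0.35112762451171875), (65.17030334472656, 22.572145462036133), 89.99761962890625))
held 0.3527125346888835 ([[-38.9, -14.9], [26.9, 14.9]], ((-5.561748504638672, -0.0025157928466796875), (67.24271392822266, 29.98828887939453), 0.01437320839613676))
```

View pics/w6.png

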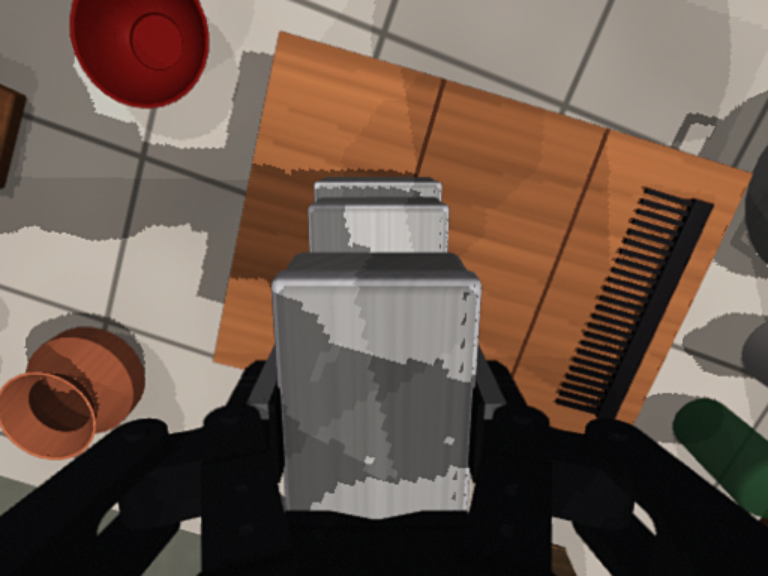

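>>> play_rows(
  targets=[
    {"grip":160,"linear":[0.06,0.1,-1],"delta_rot":[0,0,0]},
    {"grip":160,"linear":[0.06,0.1,-2.5],"delta_rot":[0,0,0]},
    {"grip":160,"linear":[0.06,0.1,-4],"delta_rot":[0,0,0]},
    {"grip":160,"linear":[0.06,0.1,-5.4],"delta_rot":[0,0,0]},
    {"grip":160,"linear":[0.06,0.1,-6.2],"delta_rot":[0,0,0]},
    {"grip":160,"linear":[0.06,0.1,-6.6],"delta_rot":[0,0,0]},
    {"grip":160,"linear":[0.06,0.1,-6.8],"delta_rot":[0,0,0]},
    {"grip":160,"linear":[0.06,0.1,-6.9],"delta_rot":[0,0,0]},
    {"grip":160,"linear":[0.06,0.1,-6.95],"delta_rot":[0,0,0]},
    {"grip":160,"linear":[0.06,0.1,-6.95],"delta_rot":[0,0,0]},
  ],
)

```text
time: 20.1
ee_pos: [0.5234, 0.2611, 0.2496]
tcp_rot: [180.0, 0.2, -160.0]
wrist_force: [0.7, 0.2, -1.6]
opening: 0.047
grasp_force: 65.2
```

>>> play_rows(
  targets=[
    {"grip":160,"linear":[0,0,-0.03],"delta_rot":[0,0,0]},
    {"grip":160,"linear":[0,0,-0.06],"delta_rot":[0,0,0]},
    {"grip":160,"linear":[0,0,-0.06],"delta_rot":[0,0,0]},
  ],
)

```text
time: 20.4
ee_pos: [0.5233, 0.261, 0.2486]
tcp_rot: [180.0, 0.1, -160.0]
wrist_force: [0.5, -0.2, -2.2]
opening: 0.0474
grasp_force: 65.2
```

>>> play_rows(
  targets=[
    {"grip":160,"linear":[0.02,-0.08,0],"delta_rot":[0,0,0]},
    {"grip":160,"linear":[0.02,-0.08,0],"delta_rot":[0,0,0]},
    {"grip":160,"linear":[0.02,-0.08,-0.03],"delta_rot":[0,0,0]},
    {"grip":160,"linear":[0.02,-0.08,-0.06],"delta_rot":[0,0,0]},
    {"grip":160,"linear":[0.02,-0.08,-0.06],"delta_rot":[0,0,0]},
  ],
)

```text
time: 20.9
ee_pos: [0.5235, 0.2602, 0.248]
tcp_rot: [180.0, 0.1, -160.0]
wrist_force: [0.3, 0.6, -2.5]
opening: 0.0475
grasp_force: 65.2
```

>>> play_rows(
  targets=[
    {"grip":160,"linear":[0,0,-0.03],"delta_rot":[0,0,0]},
    {"grip":160,"linear":[0,0,-0.05],"delta_rot":[0,0,0]},
    {"grip":160,"linear":[0,0,-0.05],"delta_rot":[0,0,0]},
  ],
)

```text
time: 21.2
ee_pos: [0.5235, 0.2602, 0.2479]
tcp_rot: [180.0, 0.2, -160.0]
wrist_force: [-1.7, 0.1, 2.1]
opening: 0.0472
grasp_force: 65.4
```

Contact; release and rise.

>>> play_rows(
  targets=[
    {"grip":100,"linear":[0,0,0],"delta_rot":[0,0,0]},
    {"grip":80,"linear":[0,0,0],"delta_rot":[0,0,0]},
    {"grip":50,"linear":[0,0,0],"delta_rot":[0,0,0]},
    {"grip":0,"linear":[0,0,0],"delta_rot":[0,0,0]},
    {"grip":0,"linear":[0,0,0],"delta_rot":[0,0,0]},
    {"grip":0,"linear":[0,0,0],"delta_rot":[0,0,0]},
    {"grip":0,"linear":[0,0,0],"delta_rot":[0,0,0]},
  ],
  force=20,
)

```text
time: 21.9
ee_pos: [0.5235, 0.2602, 0.2475]
tcp_rot: [180.0, 0.1, -160.0]
wrist_force: [-0.2, -0.2, 0.9]
opening: 0.0857
grasp_force: 0.0
```

>>> play_rows(
  targets=[
    {"grip":0,"linear":[0,0,1],"delta_rot":[0,0,0]},
    {"grip":0,"linear":[0,0,3],"delta_rot":[0,0,0]},
    {"grip":0,"linear":[0,0,6.5],"delta_rot":[0,0,0]},
    {"grip":0,"linear":[0,0,10],"delta_rot":[0,0,0]},
    {"grip":0,"linear":[0,0,11],"delta_rot":[0,0,0]},
    {"grip":0,"linear":[2,0.7,11],"delta_rot":[0,0,0]},
    {"grip":0,"linear":[5,1.8,11],"delta_rot":[0,0,0]},
    {"grip":0,"linear":[6,2.2,11],"delta_rot":[0,0,0]},
    {"grip":0,"linear":[6,2.2,11],"delta_rot":[0,0,0]},
    {"grip":0,"linear":[6,2.2,11],"delta_rot":[0,0,0]},
  ],
)

```text
time: 22.9
ee_pos: [0.5833, 0.2821, 0.3577]
tcp_rot: [180.0, 0.1, -160.0]
wrist_force: [0.8, -0.1, 0.3]
opening: 0.0857
grasp_force: 0.0
```

```bash
python3 - <<'E'
from h import *
p=bot.camera("wrist");c=cloud(p)
s=bot.camera("scene");save(s,"pics/end.png",(260,100,512,340),2.2)
o=bot.get_obs();print(o["time"],np.round(o["ee_pos"],4),o["opening"])
q=c.reshape(-1,3);q=q[~np.isnan(q[:,0])]
w=q[(abs(q[:,0]-.523)<.06)&(abs(q[:,1]-.259)<.06)&(q[:,2]<.3)]
h=w[w[:,2]>.265];z=np.median(h[:,2]);print("narrow",z,edges(h,z)); print("wide",edges(w,.2347))
print("tilt",np.polyfit(h[:,0],h[:,2],1)[0],np.polyfit(h[:,1],h[:,2],1)[0])
E
```

```text
23.0 [0.5828 0.2819 0.3584] 0.08523501067760357
narrow 0.281634726476122 ([[-38.2, -23.9], [38.8, 25.0]], ((0.4021186828613281, 0.5032558441162109), (77.35095977783203, 49.28538131713867), 0.08994705229997635))
wide ([[-37.7, -32.3], [38.9, 33.0]], ((0.5841598510742188, 0.3762931823730469), (76.66183471679688, 65.33185577392578), 0.16009794175624847))
tilt 0.001830815430749834 0.0010415771800950878
```

View pics/end.png

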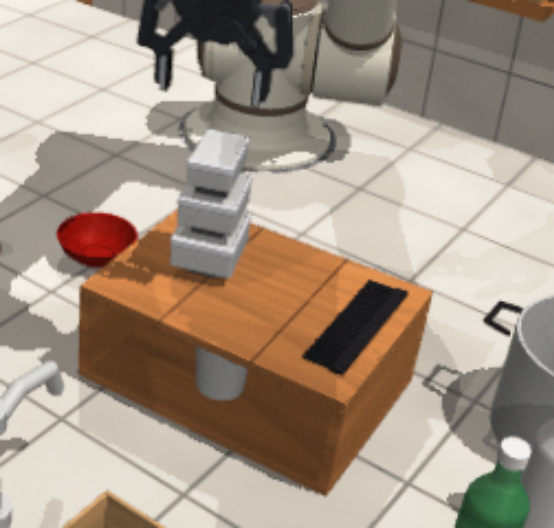

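The picture shows a neat three-tin column on the crate, level and aligned, with the gripper clear of it (column at about pixel (210, 205) in the crop).

```bash
python3 -c "
from workcell import bot
print(bot.job_done())"
```

```text
the job is handed in; nothing more can be done
None
```

The wide tin and then the narrow tin are stacked on the large tin, level, in line and centred to within about 1 mm by my camera measurements; the gripper let go and is clear, and I handed the job in at about 23 s.

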